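# Turn the parts carousel until the ball bearing faces front

## Robot

A 7-joint arm with a two-finger parallel gripper is mounted at the origin on a cart in front of the work surface, level with it; the furniture and walls round the work are solid. World frame = base frame: x ahead of the robot, y to its left, z up, the work surface at z = 0. Lengths are in m, angles in rad, forces in N, time in s.
With the tool pointing down it reaches from about 0.4 to 0.925 m from the base axis. Payload 5.6 kg.
Tool frame: the origin (TCP) lies on the centre line of the jaws, within the pads' length; the fingertips stand 8 mm ahead of it and the grasp point (between the pads) lies 11 mm behind it; z points along the fingers, y is the line along which they close (so a half turn about z gives the same grasp; the last joint's range is limited). The gripper opens to 85 mm and grips with 20 to 120 N. Pads are 22 mm wide; open, the fingers measure 114 mm over their backs; the gripper's body (76 mm by 85 mm) begins 54 mm behind the grasp point. The pads swing forward as they close: fully open they stand 13 mm farther back than shut.
Start: joints at [1.157, 0.468, -0.012, 1.603, 0.006, 1.071, -0.056], TCP at [0.235, -0.606, 0.239] pointing down, gripper open.
Joint ranges: [-2.53, 2.53], [-0.31, 2.02], [-1.57, 1.55], [0.28, 2.44], [-1.29, 4.43], [0.15, 1.84], [-2.92, 2.92]. Speed limits (rad/s): [2.57, 2.57, 3.14, 3.14, 3.14, 3.14, 3.14].

## Interface

Orientations are given as [roll, pitch, yaw] about the fixed x, y, z axes, in that order (R = Rz(yaw) Ry(pitch) Rx(roll)).
In Python, from cell import env, cams, workorder gives the robot as it stands.
- The arm moves only by the tool step_arm, never from a script. Its argument "plan" is a list that holds one entry, the list of rows, each a list of 4 numbers: the shift along the tool's x, y, z normalised to -1 to 1, where 1 is 150 mm, then the turn about the tool's z normalised to -1 to 1, where 1 is 0.12 rad. In form: [[[x, y, z, turn], ...]]. A call has 1 to 5 rows; each row shifts and turns the commanded pose from where the row before left it, along the tool's axes as they then stand; what a row does not reach is not made up. A row lasts 1/10 s, in which the tool goes at most 50 mm and 8.59 degrees, less where a joint would pass 70% of its speed; a pose out of reach is approached as far as the arm can. A call with a number of a shift or a turn outside -1 to 1 is refused whole. A call with a gripper value outside its range is refused whole. "hand" is the finger opening in mm, from 0 to 85.4, set as the call begins (left out, the last holds). The fingers move at their own pace and stop on an object; the grip force is fixed at half the most. Time passes only in rows, so rows that do not move let the fingers close. It gives the time, the measured TCP pose, the force, the opening and the grip force at its end, in the units of the state.
- env.state(): the state, without advancing time (a new reading comes with each control period).
- cams.read_camera(name): name is "side" or "top" or "wrist"; returns a dict with "image" (420x560x3 uint8, blue, green, red), "vfov" (degrees; the focal length in pixels is half the picture's height over the tangent of half this angle, whatever the lens; pixels are square), "cx", "cy" (the principal point, pixels), "cam_to_world" (4x4, takes a point from camera to world coordinates); the wrist camera has in their place "tool_from_camera" (4x4, takes a point from camera to tool coordinates, whose origin is the TCP and whose axes are the flange's). Camera axes: x right, y down, z forward; pixel columns grow to the right and rows downward; lengths in m; the calibration is good to about 2 mm. The wrist camera is an equidistant fisheye: a pixel r from the principal point sees the ray r / f radians off the axis. A picture is of the moment at which its call begins: read the wrist's pose just before it. There is no depth.
- workorder.sign_off(): hands the job in; it is judged then, once.
The state is a dict: "time": time; "qpos": joint angles; "dq": joint speeds; "effort": joint torques, N m; "eef_pos": TCP position; "tcp_rot": TCP orientation; "wrist_force": force on the tool from outside, world axes, zero at the start; "ft_torque": the same for the moment, N m; "opening": finger opening in m; "finger_force": force on a finger pad.
Only numpy, scipy, OpenCV 4.12 (cv2) and the standard library are available. Lean on these libraries where they do the work, as an engineer would, in place of code of your own. Each camera call takes 0.05 s, during which the arm holds its last target. There are 200 camera calls.

## Task

Turn the round parts carousel on the desk by pushing its rim with the fingertips (five notches in the rim take a finger), gently, until the compartment with the ball bearing is at the front and the bearing itself lies in line with the flat steel pointer that sticks out of the foot. Push only the rim: keep the fingers out of the tray and do not touch, upset or lift any of the parts in it, and leave the other things on the desk where they are. Then take the hand clear.

Things in the scene. Friction and masses are not known exactly. Their poses are not given: they have to be found in the camera images.
- carousel_base: fixed steel foot of the carousel, a disc 190 mm across and 8 mm thick on the desk. Origin: on the turning axis at desk height. Its flat steel pointer tongue (22 mm wide, only 6 mm high) lies on the desk along the foot's own -x axis, sticking out from under the rim to 186 mm from the axis; it points roughly at the robot and it marks the front
- turntable (a joint): turning angle of the carousel (rim and tray together) about the vertical axis, rad, positive counter-clockwise from above; 0 where it stands at the start. No end stops. A stiff plain bearing: about 1 N at the rim turns it, and it stops at once when no longer pushed
- tray: round grey metal tray that turns with the rim, 208 mm across; floor 22 mm and edge 53 mm above the desk. Origin: on the turning axis, 16 mm above the desk; its axes turn with the carousel. Five radial partitions at its own azimuths 180, 252, 324, 36, 108 deg make five compartments, one part in each, centred 64 mm from the axis halfway between the partitions
- rim_notch (a point): one of the five finger notches in the grey plastic rim: the point 126 mm from the axis at the tray's own azimuth 180 deg, 35 mm above the desk, where a fingertip has room; it turns with the carousel. The other four are like it, every 72 deg round the axis, each in line with a partition. Notches are 50 mm wide, open outward, up and down to the desk, their bottom 108 mm from the axis
- rim_lobe (a point): middle of one of the rim's five lobes between the notches (tray azimuth 216 deg), on its top, 119 mm from the axis, 50 mm above the desk. The rim is 264 mm across and 20 to 50 mm above the desk. The lobes' ends are round, 13 mm in radius, centred 119 mm from the axis: a fingertip in a notch pushes on them and turns the carousel
- ball_bearing: flat steel ball bearing, a ring 52 mm across and 13 mm thick lying flat, with a 14 mm hole in the middle: the part wanted at the front. Origin: centre of its underside
- tape_roll_black: small roll of black insulating tape lying flat, 64 mm across, 19 mm thick; another part in the tray. Origin: centre of its underside
- black_gear_2: small black moulded gear wheel, 51 mm across, with a hub, 28 mm high; another part in the tray. Origin: centre of its underside
- hex_nut: big steel hex nut lying flat, 38 mm across its flats, 18 mm high, 20 mm hole; another part in the tray. Origin: centre of its underside
- shaft_collar: plain dark steel shaft collar, a smooth ring 42 mm across, 16 mm high with a 22 mm hole, lying flat; another part in the tray. Origin: centre of its underside
- pill_bottle: small bottle of screws with a cap, 40 mm across, 68 mm tall, standing on the desk to the right of the carousel; a bystander. Origin: centre of its underside
- glue_bottle_1: white glue bottle with a pointed cap, 42x58x172 mm, standing on the desk behind and to the right; a bystander. Origin: centre of its underside
- plastic_bracket: black moulded bracket 40x90x38 mm lying on the desk at the front left; a bystander. Origin: centre of its underside
- spanner_13: spanner 142 mm long, 30 mm wide, 7 mm thick, lying on the desk at the front right; a bystander. Origin: centre of its underside
Not all that is in view belongs to the job. Leave any orange or purple look-alike of the hex_nut alone.

How it is judged:
By the outcome, as a careful person would: the job done as asked, in the order asked, and still so for the second after the job is handed in, with the robot touching nothing.
It also fails if it takes over 67 s, if anything falls off the work surface, if the arm or the gripper's body presses on something with over 40 N, if the wrist force passes 120 N, or if a joint passes its speed limit or range.

## Working session

There is one attempt and no reset: what is moved stays moved. The work goes in short steps, Python scripts to look and compute and a tool call to move; the robot and the scene stay as the last step left them, time stands still between calls to the robot, and variables do not carry over. Pictures are saved under pics/ and viewed, at most 10 in all, crops included, and the job is handed in when it is done.

Besides the shell and the picture viewer there is one more tool, called after "Request:" by a JSON object that holds its "fn" and its "kwargs", one argument or row to a line. step_arm: Moves the arm, as the interface text tells. Its arguments: {"type":"object","properties":{"plan":{"type":"array"},"hand":{"type":"number"}},"required":["plan"]}

```bash
mkdir -p pics; cat > h.py <<'E'
import numpy as np, cv2
from cell import env,cams,workorder
def snap(n,f):
    c=cams.read_camera(n); cv2.imwrite('pics/'+f,c['image']); np.savez('pics/'+f+'.npz',**{k:v for k,v in c.items()}); return c
def F(c): return 210/np.tan(np.radians(float(c['vfov']))/2)
def p2w(c,u,v,z):
    T=np.array(c['cam_to_world']); d=T[:3,:3]@np.array([(u-c['cx'])/F(c),(v-c['cy'])/F(c),1]); o=T[:3,3]
    return o+d*(z-o[2])/d[2]
def w2p(c,p):
    T=np.array(c['cam_to_world']); q=T[:3,:3].T@(np.array(p)-T[:3,3]); return q[:2]/q[2]*F(c)+[c['cx'],c['cy']]
E
python3 - <<'E'
from h import *
for n in('top','side'):
    c=snap(n,n+'0.png'); print(n,c['vfov'],c['cx'],c['cy'],np.round(c['cam_to_world'],3).tolist())
s=env.state();print(s)
E
```

```text
top 46.070351068268536 272.6598100877198 207.86770212722885 [[0.026, -0.996, 0.086, 0.429], [-1.0, -0.027, -0.004, 0.081], [0.006, -0.086, -0.996, 1.054], [0.0, 0.0, 0.0, 1.0]]
side 49.36207142271495 279.7901423498324 209.16252998547532 [[-0.944, -0.221, 0.247, 0.249], [-0.331, 0.648, -0.686, 0.796], [-0.009, -0.729, -0.685, 0.763], [0.0, 0.0, 0.0, 1.0]]
{'time': 0.1, 'qpos': array([ 1.15699702,  0.46829902, -0.01156561,  1.60352673,  0.00598942,
        1.0713842 , -0.05633134]), 'dq': array([-0.00015087, -0.00321831,  0.00028924, -0.00410642,  0.0002876 ,
        0.00017259, -0.00012596]), 'effort': array([ 1.27320749e-03, -5.33515620e+01,  2.16424215e-02, -2.51964176e+01,
        1.15099928e-02,  4.29732405e-03, -8.65803258e-06]), 'eef_pos': array([ 0.23528143, -0.60540704,  0.2384291 ]), 'tcp_rot': array([-3.14001412e+00,  1.22150100e-04,  3.70665291e-01]), 'wrist_force': array([ 0.54029643, -0.45775181, -0.07756241]), 'ft_torque': array([ 0.0005576 , -0.00357034, -0.04425531]), 'finger_force': 0.0, 'opening': 0.08571949554566044}
```

View pics/top0.png

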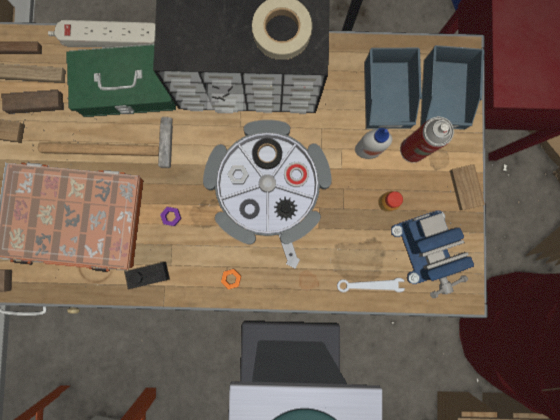

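View pics/side0.png

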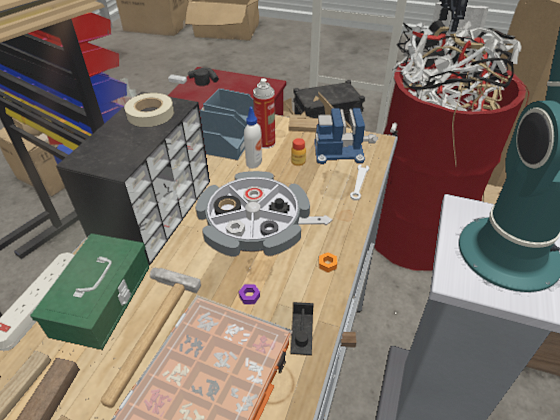

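Top view: carousel hub near (268,183), pointer tip near (292,265). The parts are black tape (267,152), a red and steel ring (296,174), gear (286,209), dark ring (250,209) and nut (238,174). Zooming in to tell which ring is the bearing.

```bash
python3 - <<'E'
from h import *
c=dict(np.load('pics/top0.png.npz'))
im=c['image'][112:277,190:410]
cv2.imwrite('pics/z0.png',cv2.resize(im,None,fx=3.6,fy=3.6,interpolation=cv2.INTER_CUBIC))
for n,u,v,z in [('hub',268,183,.05),('ptip',292,266,.006),('red',296,174,.035),('tape',267,152,.04),('gear',286,209,.05),('dark',250,209,.038),('nut',238,174,.04),('pill',391,201,.07),('sp',345,285,.007),('br',147,275,.03)]:
    print(n,np.round(p2w(c,u,v,z),3))
E
```

```text
hub [0.567 0.088 0.05 ]
ptip [0.398 0.033 0.006]
red [0.589 0.031 0.035]
tape [0.633 0.092 0.04 ]
gear [0.514 0.05  0.05 ]
dark [0.513 0.124 0.038]
nut [0.585 0.151 0.04 ]
pill [ 0.534 -0.159  0.07 ]
sp [ 0.361 -0.079  0.007]
br [0.372 0.332 0.03 ]
```

View pics/z0.png

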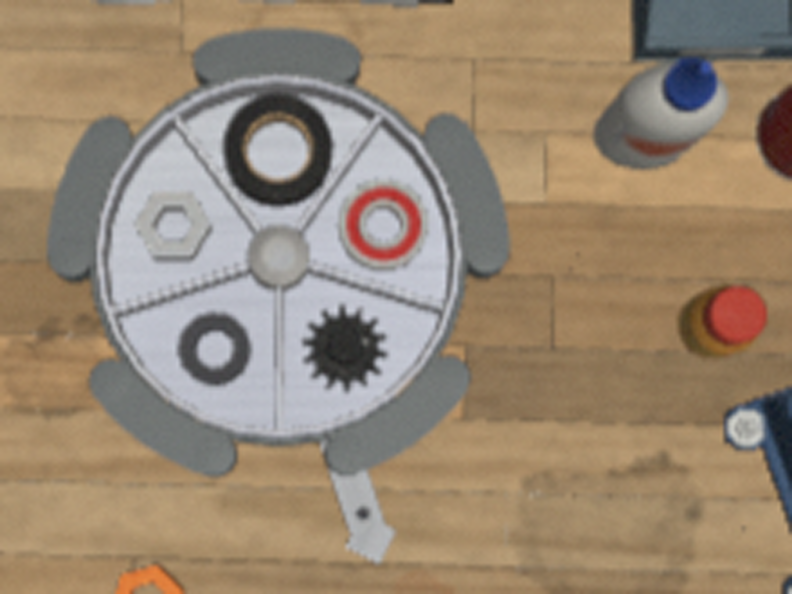

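The sealed ring with red trim at zoom (383,225) is the bearing. The hexagonal nut, the dark collar, the tape and the gear are all clearly something else. A clockwise turn of about 93° brings it to the front. I'll push in the right-front notch, beyond the partition at zoom (440,312).

```bash
cat >> h.py <<'E'
def az(v): return np.degrees(np.arctan2(v[1],v[0]))%360
E
python3 - <<'E'
from h import *
c=dict(np.load('pics/top0.png.npz'))
Z=lambda u,v,z:p2w(c,190+(u+.5)/3.6-.5,112+(v+.5)/3.6-.5,z)
# tray edge from zoom extremes, lobe ends etc.
L,R,T,B=[Z(*p,.053) for p in((96,257),(466,257),(281,73),(281,443))]
print(L,R,T,B)
# circle fit with lobe outer points at z .05 (r=.132)
from scipy.optimize import least_squares
P=np.array([Z(*p,.05)[:2] for p in((49,245),(60,180),(277,30),(210,48),(345,48),(507,235),(490,165),(440,425),(375,466),(175,465),(110,410))])
s=least_squares(lambda a:np.hypot(*(P-a[:2]).T)-a[2],[.567,.088,.13]);print('rimfit',s.x,np.abs(s.fun).max())
A=np.array([s.x[0],s.x[1]])
print('tray mid',(L+R)[1]/2,(T+B)[0]/2, L[1]-R[1],T[0]-B[0])
for n,u,v,z in[('tip',381,561,.006),('hole',363,513,.006),('bear',383,225,.035)]:
    p=Z(u,v,z)[:2];print(n,p,np.hypot(*(p-A)),az(p-A))
for u,v in((278,430),(440,312),(378,118),(178,118),(115,312)): p=Z(u,v,.045)[:2];print('part',np.hypot(*(p-A)),az(p-A))
E
```

```text
[0.56330157 0.19389037 0.053     ] [ 0.56901617 -0.01610167  0.053     ] [0.67237841 0.09185567 0.053     ] [0.46069247 0.08608347 0.053     ]
rimfit [0.56562889 0.09006264 0.13064709] 0.0027516894583416718
tray mid 0.0888943455493987 0.5665354432061416 0.20999203937082517 0.2116859430148174
tip [0.39467186 0.02586028] 0.18261502250587383 200.58350480386318
hole [0.42239134 0.03705936] 0.15272963717263185 200.30637018501008
bear [0.58889641 0.03056775] 0.06388285829784511 291.35968817466147
part 0.09738403859733409 181.19823964952081
part 0.09668135022427513 253.4378859605917
part 0.10014976518414487 326.87670647642403
part 0.10082679509046971 36.8465788893909
part 0.09830969964520743 109.34849324414645
```

Request:
{"fn": "step_arm", "kwargs": {
  "plan": [
    [[0.2, -0.18, 0, 0], [0.2, -0.18, 0, 0], [0.2, -0.18, 0, 0], [0.2, -0.18, 0, 0], [0.2, -0.18, 0, 0]]
  ],
  "hand": 0
}}

```text
time: 0.6
eef_pos: [0.3268, -0.4239, 0.239]
tcp_rot: [-3.141, 0.0, 0.371]
wrist_force: [0.2, 0.5, 0.8]
opening: 0.0123
finger_force: 0.0
```

Request:
{"fn": "step_arm", "kwargs": {
  "plan": [
    [[0.2, -0.18, 0, 0], [0.2, -0.18, 0, 0], [0.2, -0.18, 0, 0], [0.2, -0.18, 0, 0], [0.2, -0.18, 0, 0]]
  ]
}}

```text
time: 1.1
eef_pos: [0.4176, -0.2439, 0.2391]
tcp_rot: [-3.142, 0.0, 0.371]
wrist_force: [0.6, 0.8, 0.7]
opening: -0.0003
finger_force: 0.0
```

Request:
{"fn": "step_arm", "kwargs": {
  "plan": [
    [[0, 0, 0, -1], [0, 0, 0, -1], [0, 0, 0, -1], [0, 0, 0, -1], [0, 0, 0, -1]]
  ]
}}

```text
time: 1.6
eef_pos: [0.417, -0.2453, 0.239]
tcp_rot: [-3.141, 0.0, 0.976]
wrist_force: [-0.4, 0.6, -0.2]
opening: 0.0
finger_force: 0.0
```

Request:
{"fn": "step_arm", "kwargs": {
  "plan": [
    [[0, 0, 0, -1], [0, 0, 0, -1], [0, 0, 0, -0.6], [0, 0, 0, 0], [0, 0, 0, 0]]
  ]
}}

```text
time: 2.1
eef_pos: [0.4171, -0.2455, 0.2391]
tcp_rot: [-3.141, -0.0, 1.281]
wrist_force: [1.1, 0.1, 0.2]
opening: -0.0001
finger_force: 0.0
```

Request:
{"fn": "step_arm", "kwargs": {
  "plan": [
    [[0.3, 0.06, 0, 0], [0.3, 0.06, 0, 0], [0.3, 0.06, 0, 0], [0.3, 0.06, 0, 0], [0.3, 0.06, 0, 0]]
  ]
}}

```text
time: 2.6
eef_pos: [0.5249, -0.041, 0.2393]
tcp_rot: [3.141, 0.0, 1.281]
wrist_force: [0.7, -0.5, -1.2]
opening: 0.0
finger_force: 0.0
```

Request:
{"fn": "step_arm", "kwargs": {
  "plan": [
    [[0.074, 0.018, 0.2, 0], [0, 0, 0.2, 0], [0, 0, 0.2, 0], [0, 0, 0, 0]]
  ]
}}

```text
time: 3.0
eef_pos: [0.5272, -0.0325, 0.1456]
tcp_rot: [-3.134, 0.002, 1.282]
wrist_force: [-0.6, -0.3, -0.2]
opening: 0.0004
finger_force: 0.0
```

```bash
python3 - <<'E'
from h import *
s=env.state();print(s['eef_pos'],s['tcp_rot'],s['qpos'])
c=snap('wrist','w1.png'); print({k:(v if np.size(v)<20 else 0) for k,v in c.items()})
from scipy.spatial.transform import Rotation as Ro
def proj(p):
    R=Ro.from_euler('xyz',s['tcp_rot']).as_matrix(); t=R.T@(np.array(p)-s['eef_pos'])
    T=np.array(c['tool_from_camera']); q=T[:3,:3].T@(t-T[:3,3])
    a=np.arctan2(np.hypot(q[0],q[1]),q[2]); return np.array([c['cx'],c['cy']])+F(c)*a*q[:2]/np.hypot(q[0],q[1])
im=c['image'].copy()
for a0 in np.arange(253.5,253.5+360,72):
    for d in np.arange(-36,37,1.0):
        a=np.radians(a0+d); 
        u=proj([.566+.132*np.cos(a),.089+.132*np.sin(a),.05]); cv2.circle(im,tuple(int(x) for x in u),1,(0,255,0),-1)
    a=np.radians(a0)
    for r,z in((.126,.035),(.104,.053)):
        u=proj([.566+r*np.cos(a),.089+r*np.sin(a),z]); cv2.circle(im,tuple(int(x) for x in u),3,(255,0,255),-1)
s_=proj([*s['eef_pos'][:2],.035]);cv2.circle(im,tuple(int(x) for x in s_),4,(0,255,255),-1)
cv2.imwrite('pics/w1o.png',im)
E
```

```text
[ 0.52716632 -0.03253404  0.14560549] [-3.13359896e+00  1.71436407e-03  1.28202623e+00] [ 0.34458561  0.43369592 -0.42554824  1.95063072  0.23941065  0.81449671
 -0.50177418]
{'image': 0, 'vfov': 65.70646984690485, 'cx': 274.97262894751884, 'cy': 214.86627904271697, 'tool_from_camera': array([[ 1.49676400e-03, -9.57464444e-01, -2.88547392e-01,
         7.22943620e-02],
       [ 9.99998392e-01,  1.71805239e-03, -5.13650393e-04,
        -5.92706710e-04],
       [ 9.87541524e-04, -2.88546159e-01,  9.57465477e-01,
        -1.34587907e-01],
       [ 0.00000000e+00,  0.00000000e+00,  0.00000000e+00,
         1.00000000e+00]])}
```

View pics/w1o.png

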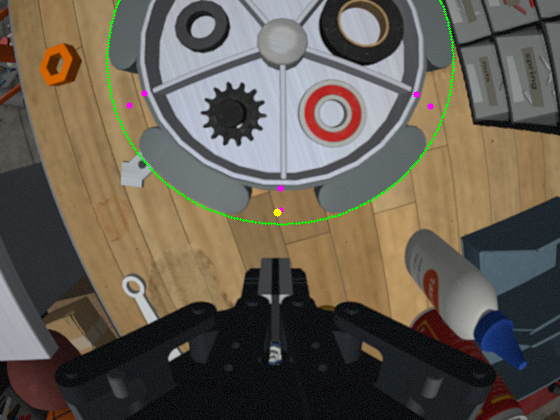

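The model overlay (green rim, magenta notch points) matches the picture. The notch centre is at (283,212) and the finger target at (278,212), so I'll shift about 3 mm in +y and go down.

Request:
{"fn": "step_arm", "kwargs": {
  "plan": [
    [[0, 0.02, 0.18, 0], [0, 0, 0.18, 0], [0, 0, 0.18, 0], [0, 0, 0.15, 0], [0, 0, 0, 0]]
  ]
}}

```text
time: 3.55
eef_pos: [0.5323, -0.0338, 0.045]
tcp_rot: [-3.139, 0.001, 1.282]
wrist_force: [-0.3, 0.4, 0.4]
opening: 0.0002
finger_force: 0.0
```

Request:
{"fn": "step_arm", "kwargs": {
  "plan": [
    [[0.001, -0.042, 0.02, 0.417], [0.001, -0.042, 0, 0.417], [0.001, -0.042, 0, 0.417], [0.001, -0.042, 0, 0.417], [0.001, -0.042, 0, 0.417]]
  ]
}}

```text
time: 4.05
eef_pos: [0.5061, -0.0214, 0.0454]
tcp_rot: [3.137, -0.002, 1.029]
wrist_force: [0.1, -1.2, -0.4]
opening: -0.0002
finger_force: 0.6
```

Request:
{"fn": "step_arm", "kwargs": {
  "plan": [
    [[0.001, -0.042, 0, 0.417], [0.001, -0.042, 0, 0.417], [0.001, -0.042, 0, 0.417], [0.001, -0.042, 0, 0.417], [0.001, -0.042, 0, 0.417]]
  ]
}}

```text
time: 4.55
eef_pos: [0.481, -0.0021, 0.0452]
tcp_rot: [3.139, -0.002, 0.779]
wrist_force: [-0.1, -1.9, -0.5]
opening: -0.0003
finger_force: 0.7
```

```bash
cat >> h.py <<'E'
A=np.array([.566,.089])
def rep():
    s=env.state(); p=s['eef_pos'][:2]-A
    print('t',s['time'],'z',s['eef_pos'][2],'r',np.hypot(*p),'az',az(p),'yaw',np.degrees(s['tcp_rot'][2]),'F',s['wrist_force'])
E
python3 -c "
from h import *
rep(); snap('top','t1.png')
im=cv2.imread('pics/t1.png')[112:277,190:410]
cv2.imwrite('pics/z1.png',cv2.resize(im,None,fx=3.6,fy=3.6,interpolation=cv2.INTER_CUBIC))"
```

```text
t 4.55 z 0.04524449120452756 r 0.12458488747020821 az 226.99117552944668 yaw 44.62757398486856 F [-0.07377581 -1.90722437 -0.51812075]
```

View pics/z1.png

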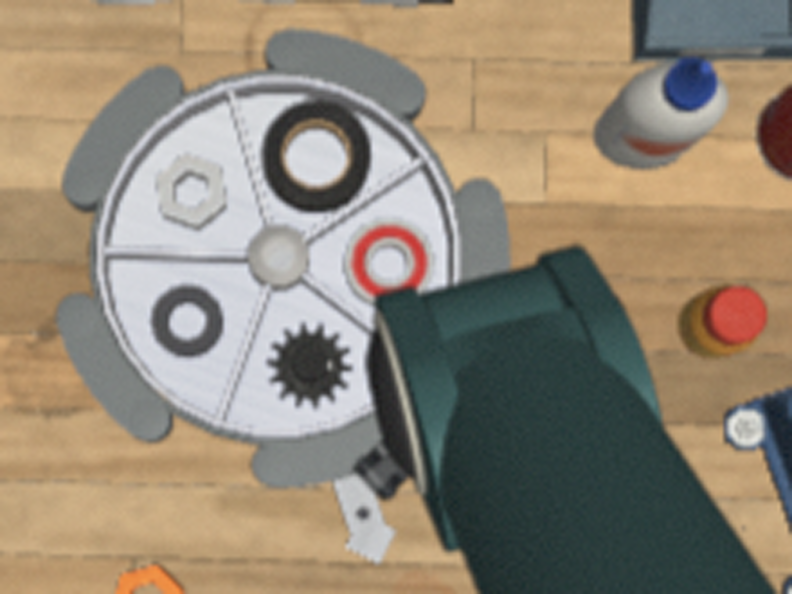

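The pushing works: the carousel has turned about 20° clockwise, with the bearing now at zoom (387,262) and undisturbed. Continuing with a slight outward and downward trim.

Request:
{"fn": "step_arm", "kwargs": {
  "plan": [
    [[-0.004, -0.042, 0.02, 0.417], [-0.004, -0.042, 0.01, 0.417], [-0.002, -0.042, 0, 0.417], [0, -0.042, 0, 0.417], [0.001, -0.042, 0, 0.417]]
  ]
}}

```text
time: 5.1
eef_pos: [0.4604, 0.0219, 0.0402]
tcp_rot: [3.14, -0.003, 0.53]
wrist_force: [-0.1, -0.5, -0.7]
opening: 0.0
finger_force: 0.6
```

Request:
{"fn": "step_arm", "kwargs": {
  "plan": [
    [[0.001, -0.042, 0, 0.417], [0.001, -0.042, 0, 0.417], [0.001, -0.042, 0, 0.417], [0.001, -0.042, 0, 0.417], [0.001, -0.042, 0, 0.417]]
  ]
}}

```text
time: 5.6
eef_pos: [0.4473, 0.0509, 0.0401]
tcp_rot: [3.141, -0.002, 0.28]
wrist_force: [0.1, -1.4, 0.3]
opening: -0.0001
finger_force: 0.7
```

```bash
python3 -c "
from h import *
rep()"
```

```text
t 5.6 z 0.04005680469205013 r 0.12467215967363846 az 197.81511297309297 yaw 16.047363110819365 F [ 0.05448607 -1.43805783  0.31565513]
```

Request:
{"fn": "step_arm", "kwargs": {
  "plan": [
    [[-0.002, -0.042, 0, 0.417], [-0.001, -0.042, 0, 0.417], [0, -0.042, 0, 0.417], [0, -0.042, 0, 0.417], [0, -0.042, 0, 0.417]]
  ]
}}

```text
time: 6.1
eef_pos: [0.4411, 0.082, 0.04]
tcp_rot: [-3.141, -0.002, 0.03]
wrist_force: [-0.7, -0.4, 0.8]
opening: 0.0001
finger_force: 0.6
```

Request:
{"fn": "step_arm", "kwargs": {
  "plan": [
    [[0, -0.042, 0, 0.417], [0, -0.042, 0, 0.417], [0, -0.042, 0, 0.417], [0, -0.042, 0, 0.417], [0, -0.042, 0, 0.417]]
  ]
}}

```text
time: 6.6
eef_pos: [0.443, 0.1136, 0.0399]
tcp_rot: [-3.14, -0.001, -0.22]
wrist_force: [-2.0, 0.1, 1.0]
opening: 0.0002
finger_force: 0.6
```

```bash
python3 -c "
from h import *
rep(); snap('top','t2.png')
im=cv2.imread('pics/t2.png')[112:277,190:410]
cv2.imwrite('pics/z2.png',cv2.resize(im,None,fx=3.6,fy=3.6,interpolation=cv2.INTER_CUBIC))"
```

```text
t 6.6 z 0.039924775435858886 r 0.12545726654543618 az 168.68044929971643 yaw -12.593908154574182 F [-1.95229823  0.06524614  0.98621233]
```

View pics/z2.png

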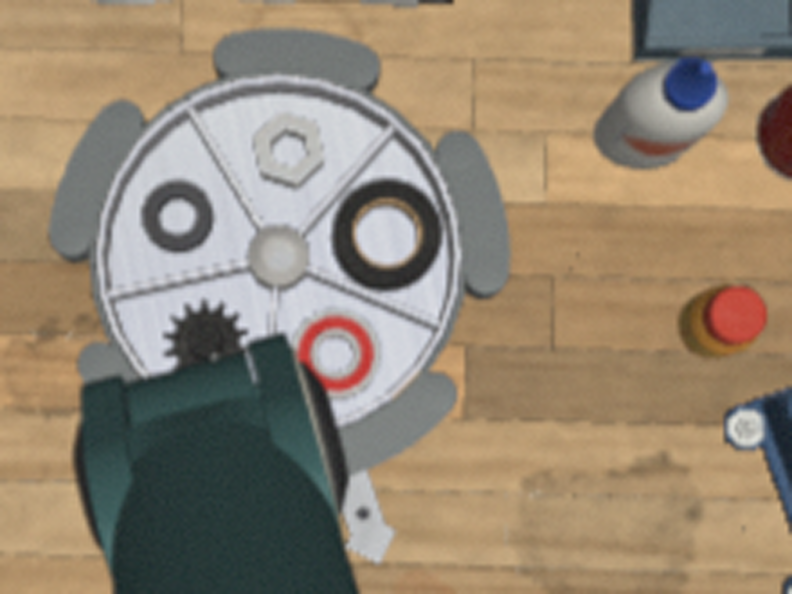

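The bearing is at zoom (336,354), still about 10–15° short of the pointer line. Its centre can be measured from the red ring's centroid.

```bash
cat >> h.py <<'E'
def redaz(f,n='top'):
    c=dict(np.load('pics/'+f+'.npz',allow_pickle=True)); im=c['image']
    h=cv2.cvtColor(im,cv2.COLOR_BGR2HSV); m=((h[...,0]<8)|(h[...,0]>172))&(h[...,1]>130)&(h[...,2]>60)
    u0,v0=w2p(c,[*A,.035]); Y,X=np.mgrid[:420,:560]; m&=np.hypot(X-u0,Y-v0)<(60 if n=='top' else 60)
    ys,xs=np.nonzero(m); pts=np.c_[xs,ys].astype(np.float32); (uc,vc),ax,_=cv2.fitEllipse(cv2.convexHull(pts))
    for u,v in((xs.mean(),ys.mean()),(uc,vc)):
        p=p2w(c,u,v,.035)[:2]; print(f,len(xs),(u,v),'bearing',p,np.hypot(*(p-A)),az(p-A))
E
python3 - <<'E'
from h import *
redaz('t2.png'); redaz('top0.png'); redaz('side0.png','side')
c=dict(np.load('pics/top0.png.npz'))
for u,v in((381,561),(363,513)):
    p=p2w(c,190+(u+.5)/3.6-.5,112+(v+.5)/3.6-.5,.006)[:2];print(az(p-A))
# pointer mask: bright grey pixels in front
im=c['image'];h=cv2.cvtColor(im,cv2.COLOR_BGR2HSV)
m=((h[...,1]<45)&(h[...,2]>120)).astype(np.uint8); m[:244]=0;m[270:]=0;m[:,:278]=0;m[:,302:]=0
ys,xs=np.nonzero(m); P=np.array([p2w(c,x,y,.006)[:2] for x,y in zip(xs,ys)]);mu=P.mean(0)
w=np.linalg.svd(P-mu)[2][0]; w*=-np.sign(w[0]); print(len(xs),'ptr centroid',mu,az(mu-A),np.hypot(*(mu-A)),'dir',az(w))
E
```

```text
t2.png 129 (np.float64(283.13953488372096), np.float64(209.32558139534885)) bearing [0.51459082 0.05562064] 0.061295071313043216 212.99517363144892
t2.png 129 (282.9893798828125, 209.66343688964844) bearing [0.5138804  0.05591436] 0.06173421032580252 212.40747555702947
top0.png 134 (np.float64(296.2164179104478), np.float64(173.80597014925374)) bearing [0.58960773 0.03019015] 0.06337131088948944 291.87174936096744
top0.png 134 (296.1336364746094, 173.7592010498047) bearing [0.58970144 0.03036492] 0.06324421337103192 292.00951804239554
side0.png 51 (np.float64(253.47058823529412), np.float64(193.11764705882354)) bearing [0.59031506 0.03358378] 0.06051594817826849 293.69049445539974
side0.png 51 (253.52764892578125, 193.0870819091797) bearing [0.59022583 0.03343498] 0.06061652123551848 293.55674946890133
200.23040253755264
199.8841375469938
249 ptr centroid [0.42004589 0.0370226 ] 199.60190810268645 0.15493305759429601 dir 201.90530417925785
```

Request:
{"fn": "step_arm", "kwargs": {
  "plan": [
    [[0, -0.03, 0, 0.3], [0, -0.03, 0, 0.3], [0, -0.03, 0, 0.3], [0, -0.03, 0, 0.3], [0, -0.028, 0, 0.28]]
  ]
}}

```text
time: 7.15
eef_pos: [0.4494, 0.1347, 0.0397]
tcp_rot: [-3.14, -0.001, -0.396]
wrist_force: [-2.1, -1.1, -0.1]
opening: -0.0001
finger_force: 0.6
```

Request:
{"fn": "step_arm", "kwargs": {
  "plan": [
    [[0, 0, 0, 0], [0, 0, 0, 0]]
  ]
}}

```text
time: 7.35
eef_pos: [0.4494, 0.1345, 0.0393]
tcp_rot: [-3.14, -0.001, -0.394]
wrist_force: [0.3, -0.5, 0.2]
opening: -0.0004
finger_force: 0.0
```

```bash
python3 -c "
from h import *
rep(); snap('top','t3.png'); redaz('t3.png')"
```

```text
t 7.35 z 0.039252826641810026 r 0.12512918941239176 az 158.66935521461147 yaw -22.592729751240192 F [ 0.3107307  -0.45558638  0.20187444]
t3.png 142 (np.float64(277.6267605633803), np.float64(212.40140845070422)) bearing [0.50789589 0.06687453] 0.06217414248627342 200.84633590254285
t3.png 142 (277.59930419921875, 212.37464904785156) bearing [0.50794991 0.06693278] 0.06210294248655999 200.81384980749112
```

Bearing at about 200.8°, in line with the pointer at about 200–201°. I'll ease off the lobe, lift out and check from near.

Request:
{"fn": "step_arm", "kwargs": {
  "plan": [
    [[0, 0.03, 0, 0], [-0.02, 0.03, 0, 0], [0, 0, -0.2, 0], [0, 0, -0.3, 0], [0, 0, -0.3, 0]]
  ]
}}

```text
time: 7.9
eef_pos: [0.4411, 0.126, 0.159]
tcp_rot: [3.14, 0.002, -0.396]
wrist_force: [1.6, 0.4, -0.2]
opening: 0.0002
finger_force: 0.0
```

Request:
{"fn": "step_arm", "kwargs": {
  "plan": [
    [[-0.2, 0.2, -0.2, 0], [-0.1, 0.2, -0.2, 0], [0, 0.2, 0, 0], [0, 0, 0, 0], [0, 0, 0, 0]]
  ]
}}

```text
time: 8.4
eef_pos: [0.3672, 0.0615, 0.2173]
tcp_rot: [-3.141, -0.0, -0.397]
wrist_force: [-0.2, 0.3, -0.1]
opening: 0.0
finger_force: 0.0
```

```bash
python3 - <<'E'
from h import *
rep(); snap('top','t4.png'); redaz('t4.png'); snap('wrist','w4.png'); print(env.state()['eef_pos'])
E
```

```text
t 8.4 z 0.21728420631964532 r 0.20072025108044192 az 187.88153029295572 yaw -22.7679530927417 F [-0.23718149  0.33014488 -0.09488336]
t4.png 141 (np.float64(277.5673758865248), np.float64(212.43971631205673)) bearing [0.50781307 0.06699541] 0.06220868286895808 200.7151459145775
t4.png 141 (277.5794677734375, 212.38511657714844) bearing [0.50792708 0.06697328] 0.062109908090954846 200.77144192193364
[0.36758527 0.06224305 0.21688708]
```

View pics/w4.png

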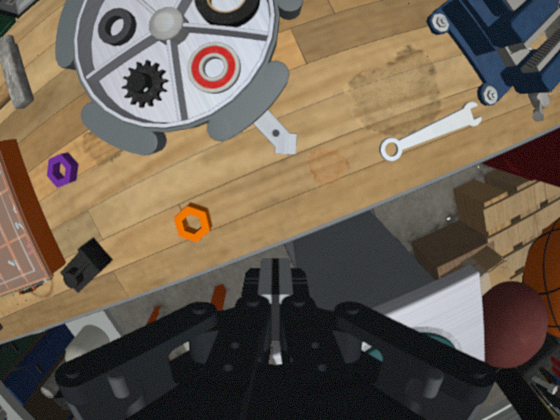

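The wrist view shows the bearing (214,68) near the line from hub (165,22) to pointer (279,137), with the rest of the desk undisturbed. Now I'll put numbers on it from this view.

```bash
python3 - <<'E'
from h import *
from scipy.spatial.transform import Rotation as Ro
c=dict(np.load('pics/w4.png.npz')); pos=np.array([0.36758527,0.06224305,0.21688708]); R=Ro.from_euler('xyz',[-3.141,0,np.radians(-22.768)]).as_matrix()
T=c['tool_from_camera']
def w(u,v,z):
    d=np.array([u-c['cx'],v-c['cy']]);r=np.hypot(*d);a=r/F(c);q=np.r_[d/r*np.sin(a),np.cos(a)]
    q=R@T[:3,:3]@q;o=pos+R@T[:3,3];return (o+q*(z-o[2])/q[2])[:2]
im=c['image'];h=cv2.cvtColor(im,cv2.COLOR_BGR2HSV)
m=((h[...,0]<8)|(h[...,0]>172))&(h[...,1]>130)&(h[...,2]>60);m[120:]=0;m[:,:180]=0;m[:,250:]=0;m[:35]=0
ys,xs=np.nonzero(m);(u,v),ax,_=cv2.fitEllipse(cv2.convexHull(np.c_[xs,ys].astype(np.float32)));b=w(u,v,.035)
print((u,v),ax,'bearing',b,np.hypot(*(b-A)),az(b-A))
m=((h[...,1]<45)&(h[...,2]>150)).astype(np.uint8);m[:105]=0;m[160:]=0;m[:,:252]=0;m[:,302:]=0
n,l,st,_=cv2.connectedComponentsWithStats(m);k=1+st[1:,4].argmax();m=(l==k)
ys,xs=np.nonzero(m);P=np.array([w(x,y,.006) for x,y in zip(xs,ys)])
# width-midline along radial bins
for a in [200.]:
    e=np.array([np.cos(np.radians(a)),np.sin(np.radians(a))]);nn=np.array([-e[1],e[0]])
    s=(P-A)@e;t=(P-A)@nn
    for lo in np.arange(.13,.19,.006):
        q=t[(s>=lo)&(s<lo+.006)]
        if len(q)>3:print(round(lo+.003,3),len(q),q.min().round(4),q.max().round(4),'mid az',a+np.degrees((q.min()+q.max())/2/(lo+.003)))
hub=w(165,22,.055);print('hub',hub)
cv2.imwrite('pics/c4.png',cv2.resize(im[0:170,50:310],None,fx=3,fy=3,interpolation=cv2.INTER_CUBIC))
E
```

```text
(213.01417541503906, 66.7128677368164) (40.81281661987305, 43.67790222167969) bearing [0.50678998 0.06739906] 0.06302719497652695 200.04292905682468
0.133 117 -0.0118 0.0092 mid az 199.45097280248598
0.139 117 -0.0123 0.0093 mid az 199.37712192145688
0.145 119 -0.0122 0.0095 mid az 199.4668199993024
0.151 94 -0.012 0.0091 mid az 199.44667894088207
0.157 96 -0.0124 0.0093 mid az 199.43989826253096
0.163 120 -0.013 0.0111 mid az 199.66732982885173
0.169 153 -0.0166 0.0135 mid az 199.4724885180944
0.175 99 -0.0135 0.0106 mid az 199.53298649185365
0.181 39 -0.0064 0.0034 mid az 199.51779693488328
hub [0.56517971 0.0896949 ]
```

View pics/c4.png

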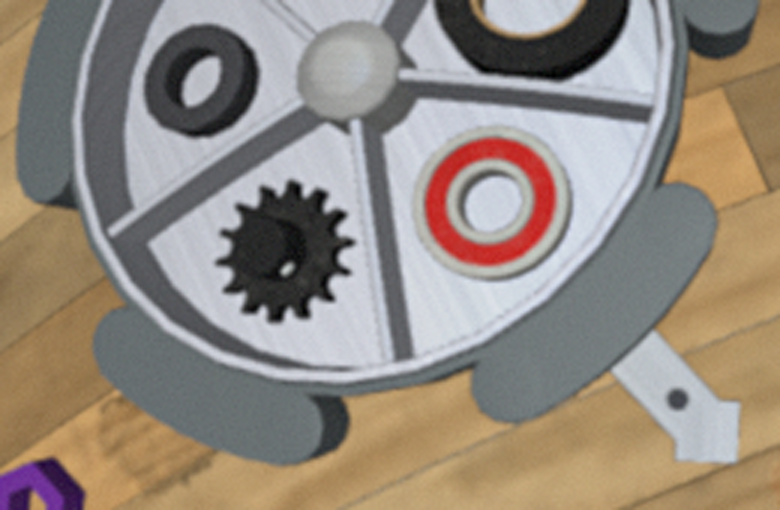

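The crop shows the bearing on the pointer's line with all parts lying flat. Both cameras agree to within about 1° (about 1 mm), and the hand is clear.

```bash
python3 -c "
from h import *
print(workorder.sign_off())"
```

```text
the job is handed in; nothing more can be done
None
```

I turned the carousel about 91° clockwise by its rim. The ball bearing is now at the front, within about 1° of the pointer line by both cameras. The pictures show the parts in the tray lying flat and nothing on the desk disturbed. The hand is clear, and the job was handed in at about 8.5 s of the 67 s allowed.

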